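# Take the filter plate out from under the flap and show it at the light box

### The arm

A 6-joint arm with a two-finger parallel gripper is mounted at the origin on the work surface; the furniture and walls round the work are solid. World frame = base frame: x ahead of the robot, y to its left, z up, the work surface at z = 0. Lengths are in m, angles in rad, forces in N, time in s.
With the tool pointing down it reaches from about 0.25 to 0.8 m from the base axis. Payload 8.5 kg.
Tool frame: the origin (TCP) lies between the finger pads; the fingertips stand 14 mm ahead of it and the grasp point (between the pads) lies 5 mm behind it; z points along the fingers, y is the direction in which the jaws open and shut (so a half turn about z gives the same grasp; the last joint's range is limited). The gripper opens to 85 mm and grips with 20 to 120 N. Pads are 22 mm wide; open, the fingers measure 114 mm over their backs; the gripper's body (76 mm by 85 mm) begins 54 mm behind the grasp point. The pads swing forward as they close: fully open they stand 13 mm farther back than shut.
Start: joints at [1.288, 0.238, -0.013, 1.319, 0, 1.571], TCP at [0.146, 0.504, 0.245] pointing down, gripper open.
Joint ranges: [-2.66, 2.66], [-1.03, 1.9], [-1.14, 1.46], [-1.82, 2.27], [-1.45, 1.34], [-3.14, 3.14]. Speed limits (rad/s): [2.22, 2.22, 2.79, 3.14, 3.14, 3.14].

### API

Orientations are given as a rotation vector (axis times angle).
In Python, from bench import sense, get_image, hand_in gives the robot as it stands.
- The arm moves only by the tool drive_tool, never from a script. Its argument "deltas" is a list that holds one entry, the list of rows, each a list of 5 numbers: the opening, from 0 (shut) to 1 (fully open), then the shift along the tool's x, y, z normalised to -1 to 1, where 1 is 100 cm, then the turn about the tool's z normalised to -1 to 1, where 1 is 90 degrees. In form: [[[fingers, tx, ty, tz, yaw], ...]]. A call has 1 to 12 rows; each row is the pose to reach, as a shift and turn from the pose commanded when the call began, along the tool's axes at that moment; what a row does not reach only later rows make up. A row lasts 1/10 s, in which the tool goes at most 50 mm and 8.59 degrees, less where a joint would pass 70% of its speed; a pose out of reach is approached as far as the arm can. A call with a number of a shift or a turn outside -1 to 1 is refused whole. A call with a gripper value outside its range is refused whole. The fingers move at their own pace and stop on an object; the grip force is fixed at half the most. Time passes only in rows, so rows that repeat a pose let the fingers close. It gives the time, the measured TCP pose, the force and the opening at its end, in the units of the state.
- sense(): the state, without advancing time (a new reading comes with each control period).
- get_image(name): name is "scene" or "top" or "wrist"; returns a dict with "pixels" (420x560x3 uint8, red, green, blue), "mtx" (3x3 intrinsics, pixels), "R" (3x3) and "t" (3): a world point X has camera coordinates R X + t. Camera axes: x right, y down, z forward; pixel columns grow to the right and rows downward; lengths in m; the calibration is good to about 2 mm. A picture is of the moment at which its call begins. There is no depth.
- hand_in(): hands the job in, once; it reports no verdict.
The state is a dict: "clock": time; "joint_pos": joint angles; "joint_vel": joint speeds; "tau": joint torques, N m; "position": TCP position; "ee_rot": TCP orientation; "contact_force": force on the tool from outside, world axes, zero at the start; "moment": the same for the moment, N m; "opening": finger opening in m.
Only numpy, scipy, OpenCV 4.12 (cv2) and the standard library are available. Lean on these libraries where they do the work, as an engineer would, in place of code of your own. Each camera call takes 0.05 s, during which the arm holds its last target.

### The job

Lift the blue cover flap of the white filter box all the way up so that it stays open, draw the yellow-framed filter plate up out of its slot, and present it for inspection: hold it upright about 5 cm in front of the light box's bright window, centred on the window and face-on to it, without touching the light box. Leave the grey blank plate in its slot and the small glass beaker beside the box where it stands; the program finishes while still holding the filter there, steady in the gripper, with the flap left open.

Things in the scene. Friction and masses are not known exactly. Their poses are not given: they have to be found in the camera images.
- filter_box: White louvred box fixed to the bench, 148 (x) x 124 (y) x 105 mm tall, open on top under the flap, walls and floor 6 mm. Origin: centre of underside. Two slots at x = -30 and +30 mm hold one plate each, upright, flat faces to +-x, 1.5 mm play, on the floor; tabs reach 98 mm above the bench, at least 34 mm free either side. The filter may be in either. Flap hinged on the +y rim.
- flap (a joint): Angle of the blue cover flap (152 x 128 x 8 mm, 200 g): 0 shut, flat on the box; grows as its -y edge lifts up and over towards +y; 1.57 upright; stop at 1.95. The hinge is stiff: the flap stays where it is left; lifting it by the lug takes about 3 N. It may start slightly ajar.
- flap_hinge (a point): Middle of the flap's hinge line, on the box's +y rim, 105 mm above the bench; the line runs along the box's x. Axes as the box's.
- flap_lug (a point): Centre of the black round lug on the flap, to lift it by: a disc 26 mm across, 16 mm thick, flat faces to the box's +x and -x; pinched along x it turns between the fingers as the flap swings. Flap shut: 108 mm from the hinge line towards -y, 34 mm above it, 26 mm above the flap's top face. Axes turn with the flap.
- filter_center (a point): Filter plate with yellow frame, yellow tab and a white pane behind steel mesh, hidden in the box at the start; Plate 104 mm wide (y), 8 thick (x), 70 tall, with a pull tab (40 wide in y, 8 thick, 22 tall) on the middle of its top edge, 92 tall in all, about 120 g. Point: its centre, half-way up; z up when upright; tab's middle 35 mm above it.
- blank_center (a point): Grey blank plate, same shape and size, all grey, in the other slot; stays there. Plate 104 mm wide (y), 8 thick (x), 70 tall, with a pull tab (40 wide in y, 8 thick, 22 tall) on the middle of its top edge, 92 tall in all, about 120 g. Point: its centre, half-way up; z up when upright; tab's middle 35 mm above it.
- viewer: Light box fixed to the bench: upright grey panel 130 mm wide (y), 26 thick, top 185 mm above the bench, on a black foot 14 mm high that reaches 40 mm out in front. Origin under the panel's front face, at bench height; the lit front faces -x of its frame.
- window (a point): Centre of the bright white window (100 mm wide, 90 mm tall), on its front face, 130 mm above the bench. Axes as the light box's: the window looks along -x, y runs along its width, z up.
- beaker: Small clear glass beaker, 57 mm across, 71 mm tall, beyond the filter box's hinge side; origin at the middle of its underside. To be left alone.
- filter: The filter plate in itself: its origin is the middle of its lower edge, 46 mm below point filter_center; same axes.

How it is judged:
On the way, in this order (a step that is already met when the one before it is completed fails the run):
1. the cover flap is lifted right up and open (value of joint flap above 1.45 rad), for 0.2 s.
2. the filter plate is drawn up clear of the box in the gripper (height (world z) of filter_center above 0.155 m and contact force between filter and the fingers above 0.5 N and value of joint flap above 1.3 rad), for 0.1 s.
At the end, for the whole second after the job is handed in: Filter gripped by the fingers, centre 25-85 mm in front of the window, within 20 mm of its centre sideways and in height, parallel within 0.2 rad, upright within 0.17 rad; flap past 1.3 rad; blank within 12 mm of its start; beaker upright within 0.2 rad and within 40 mm of its start (contact force between filter and the fingers above 0.5 N and x of filter_center in the frame of window between -0.085 and -0.025 m and y of filter_center in the frame of window between -0.02 and 0.02 m and z of filter_center in the frame of window between -0.02 and 0.02 m and angle between the x axis of filter_center and the x axis of window, either way round below 0.2 rad and angle between filter_center's own z axis and vertical below 0.17 rad and value of joint flap above 1.3 rad and distance of blank_center from where it was at the start of the episode below 0.012 m and distance of beaker from where it was at the start of the episode below 0.04 m and angle between beaker's own z axis and vertical below 0.2 rad); the arm keeps its last pose, push and grip.
It fails at once if the light box is touched (contact force between viewer and anything else above 2 N).
It fails at once if the blank plate is pulled up out of its slot (distance of blank_center from where it was at the start of the episode above 0.03 m).
It fails at once if the small beaker is knocked over (angle between beaker's own z axis and vertical above 0.5 rad).
It also fails if it takes over 58 s, if anything falls off the work surface, if the arm or the gripper's body presses on something with over 40 N, if the wrist force passes 120 N, or if a joint passes its speed limit or range.

## Working session

There is one attempt and no reset: what is moved stays moved. The work goes in short steps, Python scripts to look and compute and a tool call to move; the robot and the scene stay as the last step left them, time stands still between calls to the robot, and variables do not carry over. Pictures are saved under pics/ and viewed, and the job is handed in when it is done.

Besides the shell and the picture viewer there is one more tool, called after "Request:" as name([rows], argument=value, ...), one row to a line, values as JSON. drive_tool: Moves the arm, as the interface text tells. Scaled input: -1 to 1 covers 100 cm each way for a shift and 90 degrees each way for a turn. Its arguments: {"type":"object","properties":{"deltas":{"type":"array"}},"required":["deltas"]}

```bash
mkdir -p pics; cat > h.py <<'E'
import numpy as np, cv2, pickle
from bench import sense, get_image
def snap(name, tag):
    d=get_image(name); pickle.dump(d,open(f'pics/{tag}.pkl','wb'))
    cv2.imwrite(f'pics/{tag}.png', cv2.cvtColor(np.asarray(d['pixels']),cv2.COLOR_RGB2BGR)); return d
def load(tag): return pickle.load(open(f'pics/{tag}.pkl','rb'))
def ray(d,u,v):
    R=np.array(d['R']);t=np.array(d['t']);k=np.linalg.inv(np.array(d['mtx']))
    return -R.T@t, R.T@(k@[u,v,1])
def onz(d,u,v,z):
    o,r=ray(d,u,v); return o+r*(z-o[2])/r[2]
def tri(*a):
    A=np.zeros((3,3));b=np.zeros(3);rs=[]
    for d,u,v in a:
        o,r=ray(d,u,v);r=r/np.linalg.norm(r);P=np.eye(3)-np.outer(r,r);A+=P;b+=P@o;rs.append((o,P))
    x=np.linalg.solve(A,b); return x,[float(np.linalg.norm(P@(x-o))) for o,P in rs]
def proj(d,X):
    c=np.array(d['R'])@X+np.array(d['t']);p=np.array(d['mtx'])@c;return p[:2]/p[2]
E
python3 - <<'E'
from h import *
for n in ['scene','top','wrist']:
    d=snap(n,n+'0'); print(n, ray(d,280,210))
print(sense())
E
```

```text
scene (array([ 0.00669069, -0.73454065,  0.94365299]), array([ 0.41623792,  0.49186576, -0.76477968]))
top (array([ 0.28084696, -0.21319433,  0.99754234]), array([ 0.18957784,  0.00398747, -0.9820458 ]))
wrist (array([0.06855497, 0.52717203, 0.37401508]), array([ 0.28987058, -0.1127882 , -0.95076234]))
{'clock': 0.15, 'joint_pos': array([ 1.28798973e+00,  2.38659707e-01, -1.40653847e-02,  1.31918824e+00,
       -1.43258542e-05,  1.57077851e+00]), 'joint_vel': array([ 0.00180639, -0.00205287,  0.00108166,  0.00084515, -0.00084571,
        0.00029179]), 'tau': array([ 1.46444148e-03, -5.39075196e+01,  3.46598160e+01,  1.44253916e-02,
        8.38702863e-05, -1.13498305e-05]), 'position': array([0.14642225, 0.50385469, 0.24481465]), 'ee_rot': array([-4.42704665e-01, -3.11009870e+00,  1.74016606e-03]), 'contact_force': array([-0.10021574,  0.46945713, -0.47157671]), 'moment': array([ 0.00214156,  0.0153474 , -0.01701102]), 'opening': 0.08538119115738765}
```

View pics/scene0.png

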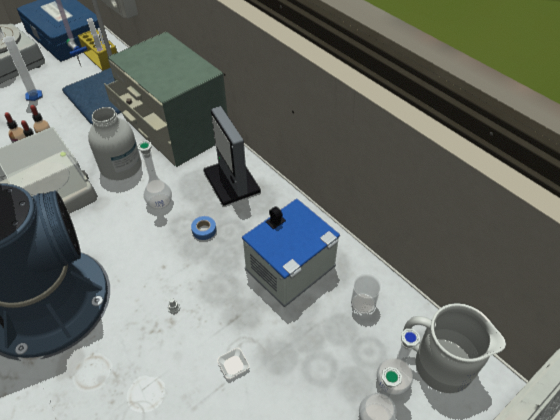

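View pics/top0.png

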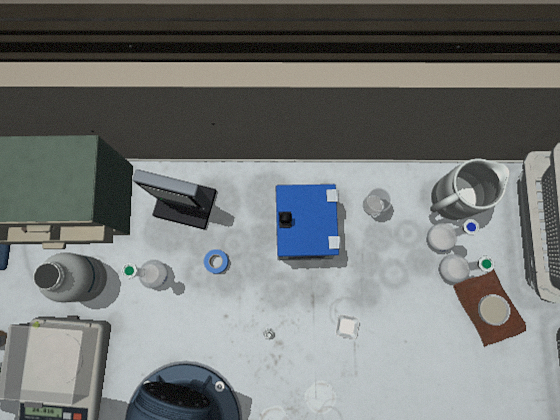

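View pics/wrist0.png

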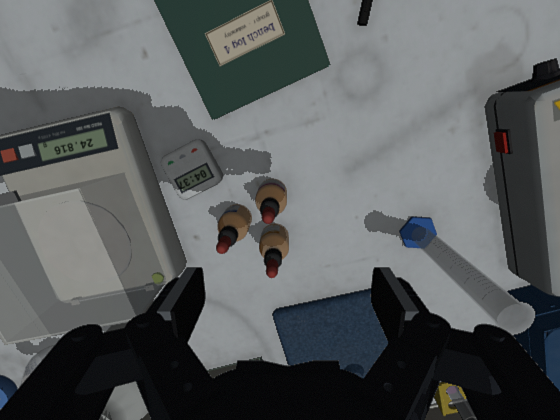

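The top view (image up = +x, left = +y) shows the box at about (308,222), with the lug on its left at (286,219) and the hinge blocks on the right. The beaker is at (377,205) and the light box at (180,200), its foot towards the box. I'll enlarge these views before measuring.

```bash
python3 - <<'E'
from h import *
a=cv2.imread('pics/top0.png')[155:275,120:400]; cv2.imwrite('pics/top0z.png',cv2.resize(a,None,fx=2.85,fy=2.85,interpolation=cv2.INTER_CUBIC))
a=cv2.imread('pics/scene0.png')[90:320,190:400]; cv2.imwrite('pics/scene0z.png',cv2.resize(a,None,fx=2.6,fy=2.6,interpolation=cv2.INTER_CUBIC))
for n in ['scene0','top0']:
    d=load(n); p=np.asarray(d['pixels']); h=cv2.cvtColor(p,cv2.COLOR_RGB2HSV)
    m=cv2.inRange(h,(105,150,60),(125,255,255)); cs,_=cv2.findContours(m,0,2)
    c=max(cs,key=cv2.contourArea); print(n,cv2.boundingRect(c)); print(cv2.approxPolyDP(cv2.convexHull(c),2,True)[:,0].tolist())
    q=(p.max(2)<45).astype(np.uint8); nn,l,s,ce=cv2.connectedComponentsWithStats(q)
    for i in range(1,nn):
        if 30<s[i,4]<3000: print(s[i],ce[i])
E
```

```text
scene0 (243, 200, 96, 78)
[[297, 200], [338, 235], [283, 277], [244, 240], [243, 236]]
[ 246    0  314  197 1215] [416.29465021 105.14567901]
[ 287    0  273  161 1814] [431.96085998  82.31201764]
[35 38 29 23 45] [48.84444444 49.37777778]
[ 204  111   56   94 1298] [228.05546995 178.47457627]
[ 33 114   9   8  44] [ 37.  117.5]
[  8 121   9   8  49] [ 11.69387755 124.67346939]
[ 24 130   9   6  41] [ 27.6097561  132.24390244]
[  0 185  17  56 671] [  6.39195231 213.5052161 ]
[267 207  18  22 222] [275.22972973 217.6981982 ]
[ 31 286  76  71 225] [ 77.00444444 331.77333333]
top0 (276, 185, 63, 71)
[[334, 185], [338, 253], [278, 255], [276, 186]]
[25 18 26  4 37] [37.37837838 19.45945946]
[52 18 24  3 46] [63.82608696 19.2173913 ]
[169  18  45   4  66] [189.12121212  19.63636364]
[311  18  26   3  49] [322.18367347  19.20408163]
[354  18  35   3  58] [370.48275862  19.36206897]
[447  18  79   4 133] [483.45864662  19.72180451]
[   0   58  560    4 1672] [271.56698565  59.98923445]
[  93  136   40   99 2692] [112.54531947 188.99331352]
[136 182  80  47 892] [189.40470852 205.32286996]
[279 212  13  16 149] [285.51006711 219.01342282]
[  3 245   7  25  33] [  7.06060606 257.81818182]
[289 256  36   3  58] [307.94827586 256.87931034]
[216 374  22  36  44] [228.79545455 390.47727273]
[ 142  376   80   44 1548] [184.83914729 396.98255814]
```

View pics/top0z.png

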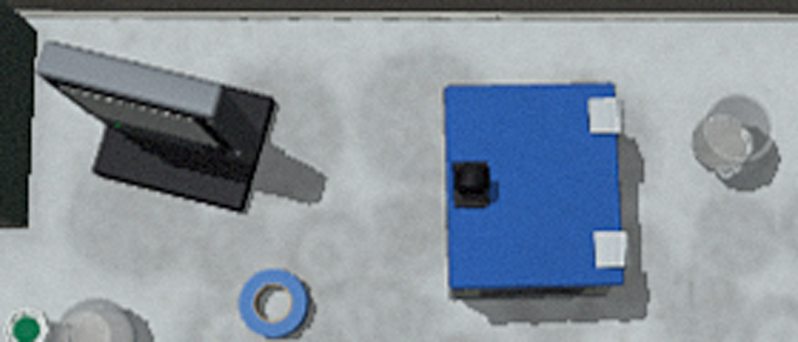

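View pics/scene0z.png

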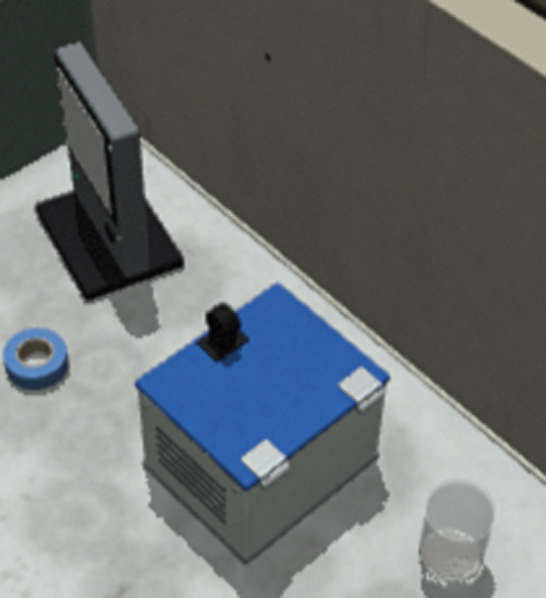

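```bash
python3 - <<'E'
from h import *
T=load('top0');S=load('scene0')
zt=lambda u,v:((u+.5)/2.85+120-.5,(v+.5)/2.85+155-.5)
zs=lambda u,v:((u+.5)/2.6+190-.5,(v+.5)/2.6+90-.5)
np.set_printoptions(precision=4,suppress=True)
print('flap corners z.113')
for c in [(445,87),(613,83),(622,285),(450,290)]: print(onz(T,*zt(*c),.113))
print('flap tri')
for a,b in [((445,87),(280,284)),((613,83),(389,380)),((622,285),(250,488)),((450,290),(137,384))]: print(tri((T,*zt(*a)),(S,*zs(*b))))
print('lug'); 
for a,b in [((472,178),(223,322))]: print(tri((T,*zt(*a)),(S,*zs(*b))))
print('viewer top z.185 TL back, front; TR back, front')
for c in [(48,42),(38,75),(222,85),(213,118)]: print(onz(T,*zt(*c),.185))
print('tri'); 
for a,b in [((48,42),(78,43)),((38,75),(57,55)),((222,85),(138,130)),((213,118),(112,140))]: print(tri((T,*zt(*a)),(S,*zs(*b))))
print('foot z.014 ')
for c in [(95,172),(243,212),(275,97)]: print(onz(T,*zt(*c),.014))
for b in [(38,210),(87,298),(183,265)]: print(onz(S,*zs(*b),.014))
print('beaker',onz(T,*zt(728,145),0), onz(S,*zs(455,565),0), onz(T,*zt(738,125),.071),onz(S,*zs(460,510),.071))
E
```

```text
flap corners z.113
[ 0.5052 -0.2004  0.113 ]
[ 0.5089 -0.3256  0.113 ]
[ 0.3583 -0.3297  0.113 ]
[ 0.3539 -0.2052  0.113 ]
flap tri
(array([ 0.5058, -0.2007,  0.1128]), [0.0005696999536728126, 0.0005696999536728075])
(array([ 0.5091, -0.3256,  0.1075]), [0.0013275291100786914, 0.0013275291100786249])
(array([ 0.3598, -0.3307,  0.1111]), [0.0015335356276078337, 0.001533535627607867])
(array([ 0.3549, -0.2057,  0.1139]), [0.0012149146827976829, 0.0012149146827976323])
lug
(array([ 0.4308, -0.2203,  0.142 ]), [0.0005855702227211074, 0.0005855702227211297])
viewer top z.185 TL back, front; TR back, front
[0.5177 0.0733 0.185 ]
[0.4941 0.0788 0.185 ]
[ 0.4877 -0.0484  0.185 ]
[ 0.4644 -0.0431  0.185 ]
tri
(array([0.5161, 0.0737, 0.1859]), [0.0015017680464504016, 0.001501768046450458])
(array([0.4961, 0.0811, 0.1783]), [0.00017194618203214115, 0.0001719461820322075])
(array([ 0.4865, -0.0482,  0.1863]), [0.000959283646935534, 0.000959283646935608])
(array([ 0.4637, -0.0428,  0.1851]), [0.0007838716291714322, 0.0007838716291714679])
foot z.014 
[0.4572 0.0879 0.014 ]
[ 0.4247 -0.035   0.014 ]
[ 0.5211 -0.0581  0.014 ]
[0.4539 0.0818 0.014 ]
[ 0.4235 -0.0372  0.014 ]
[ 0.5138 -0.0623  0.014 ]
beaker [ 0.4853 -0.4348  0.    ] [ 0.4835 -0.4356  0.    ] [ 0.4866 -0.4272  0.071 ] [ 0.4842 -0.4284  0.071 ]
```

The lug triangulates to (0.431, -0.220, 0.142), which agrees with the text's 0.139. The flap corners come out at 107–114 mm, so it's practically shut. The box's axes are yawed about 1.8° (hinge towards -y). The light box is yawed about -14°, front centre (0.479, 0.018). Next I go high over the box.

```bash
cat >> h.py <<'E'
from scipy.spatial.transform import Rotation as Ro
np.set_printoptions(precision=4,suppress=True)
def delta(pos, ydeg=None):
    s=sense(); R=Ro.from_rotvec(s['ee_rot']).as_matrix()
    d=R.T@(np.array(pos)-s['position']); y=R[:,1]; cur=np.degrees(np.arctan2(y[1],y[0]))
    out='yawcur %.2f'%cur
    if ydeg is not None: out+='  yaw %.4f'%(-((ydeg-cur+90)%180-90)/90)
    print(d.round(4),out)
E
python3 - <<'E'
from h import *
s=sense();print(s['position'])
delta((.430,-.205,.33),1.8); delta((.146,.504,.38))
E
```

```text
[0.1464 0.5039 0.2448]
[-0.4701 -0.6017 -0.0845] yawcur 73.80  yaw 0.8000
[ 0.0004 -0.0001 -0.1352] yawcur 73.80
```

Request:
drive_tool([
  [[1, 0, 0, -0.05, 0], [1, 0, 0, -0.1, 0], [1, -0.05, -0.06, -0.13, 0.08], [1, -0.47, -0.602, -0.13, 0.8], [1, -0.47, -0.602, -0.13, 0.8], [1, -0.47, -0.602, -0.13, 0.8], [1, -0.47, -0.602, -0.13, 0.8], [1, -0.47, -0.602, -0.13, 0.8], [1, -0.47, -0.602, -0.13, 0.8], [1, -0.47, -0.602, -0.13, 0.8], [1, -0.47, -0.602, -0.13, 0.8], [1, -0.47, -0.602, -0.13, 0.8]],
])

```text
clock: 1.35
position: [0.3312, 0.0412, 0.371]
ee_rot: [2.189, 2.253, 0.001]
contact_force: [0.9, 0.2, 0.4]
opening: 0.0854
```

```bash
python3 - <<'E'
from h import *
delta((.430,-.205,.31),1.8)
E
```

```text
[-0.2489  0.0916  0.0611] yawcur 1.64  yaw -0.0018
```

Request:
drive_tool([
  [[0.6, -0.25, 0.09, 0.06, 0], [0.6, -0.25, 0.09, 0.06, 0], [0.6, -0.25, 0.09, 0.06, 0], [0.6, -0.25, 0.09, 0.06, 0], [0.6, -0.25, 0.09, 0.06, 0], [0.6, -0.25, 0.09, 0.06, 0], [0.6, -0.25, 0.09, 0.06, 0], [0.6, -0.25, 0.09, 0.06, 0]],
])

```text
clock: 2.15
position: [0.4286, -0.2039, 0.3104]
ee_rot: [-2.187, -2.254, 0.001]
contact_force: [-0.2, 0.0, 0.2]
opening: 0.051
```

```bash
python3 - <<'E'
from h import *
print(sense()['position'], sense()['contact_force'],sense()['opening']); d=snap('wrist','w1'); delta((.4305,-.2205,.16),1.8)
p=np.asarray(d['pixels']);q=(p.max(2)<45).astype(np.uint8); nn,l,s,ce=cv2.connectedComponentsWithStats(q)
for i in range(1,nn):
    if 100<s[i,4]: print(s[i],ce[i])
print(proj(d,np.array([.4308,-.2203,.142])))
E
```

```text
[ 0.4286 -0.2039  0.3104] [-0.2274  0.0205  0.1826] 0.05096626322138109
[-0.0173  0.0014  0.1508] yawcur 1.79  yaw -0.0001
[   0    0   33   68 1149] [ 9.0505 30.0296]
[  0   0  59 106 787] [42.7942 59.0826]
[ 291    0   92   66 2701] [334.2684  29.4469]
[276 194  28  29 661] [289.3268 205.9455]
[   13   258   547   162 40199] [288.6681 367.352 ]
[289.3818 210.9488]
```

View pics/w1.png

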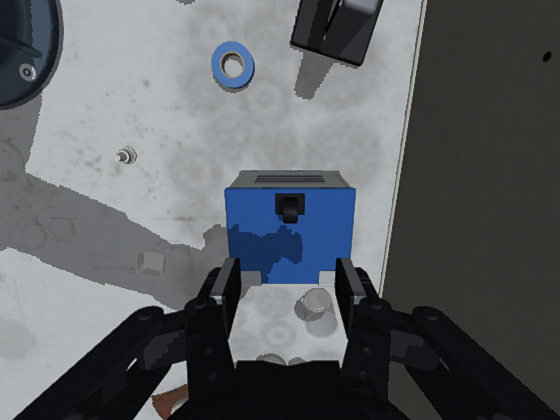

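The wrist view agrees: the lug disc is at about (290,212) against a projected (289,211). Next I descend and pinch.

Request:
drive_tool([
  [[0.6, -0.017, 0.0015, 0.05, 0], [0.6, -0.017, 0.0015, 0.1, 0], [0.6, -0.017, 0.0015, 0.14, 0], [0.6, -0.017, 0.0015, 0.173, 0], [0.6, -0.017, 0.0015, 0.173, 0], [0.15, -0.017, 0.0015, 0.173, 0], [0, -0.017, 0.0015, 0.173, 0], [0, -0.017, 0.0015, 0.173, 0], [0, -0.017, 0.0015, 0.173, 0], [0, -0.017, 0.0015, 0.173, 0]],
])

```text
clock: 3.2
position: [0.4315, -0.2208, 0.1394]
ee_rot: [2.185, 2.255, 0.001]
contact_force: [-3.3, 3.9, 7.2]
opening: 0.0154
```

```bash
python3 - <<'E'
from h import *
s=sense();print(s['position'],s['contact_force'],s['opening']);snap('wrist','w2')
E
```

```text
[ 0.4315 -0.2208  0.1394] [-3.3101  3.8547  7.1681] 0.015360897911632762
```

View pics/w2.png

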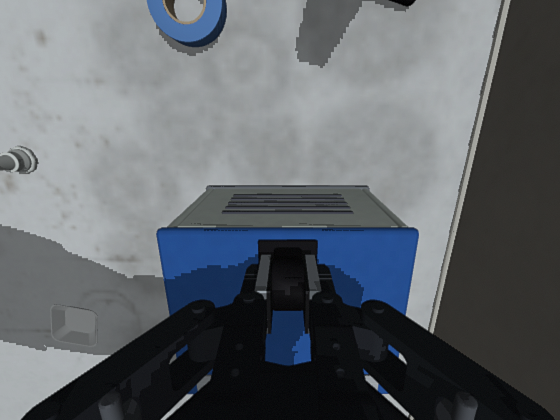

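```bash
python3 - <<'E'
import numpy as np
r=np.hypot(.108,.034);p0=np.arctan2(.034,.108)+.02
f=lambda t:np.array([r*np.cos(p0+t),-r*np.sin(p0+t)])
for base,ts in [(0,np.linspace(.08,.9,12)),(.9,np.linspace(.97,1.72,12))]:
    for t in ts: print(round(t,2),(f(t)-f(base)).round(4))
E
```

```text
0.08 [-0.0032 -0.0085]
0.15 [-0.0068 -0.0161]
0.23 [-0.011  -0.0234]
0.3 [-0.0157 -0.0304]
0.38 [-0.0209 -0.0371]
0.45 [-0.0266 -0.0433]
0.53 [-0.0328 -0.0491]
0.6 [-0.0393 -0.0544]
0.68 [-0.0463 -0.0592]
0.75 [-0.0535 -0.0635]
0.83 [-0.0611 -0.0672]
0.9 [-0.0689 -0.0704]
0.97 [-0.0075 -0.0024]
1.04 [-0.015  -0.0043]
1.11 [-0.0226 -0.0056]
1.17 [-0.0303 -0.0064]
1.24 [-0.038  -0.0067]
1.31 [-0.0457 -0.0065]
1.38 [-0.0534 -0.0057]
1.45 [-0.061  -0.0044]
1.52 [-0.0685 -0.0026]
1.58 [-0.0759 -0.0003]
1.65 [-0.0831  0.0025]
1.72 [-0.0901  0.0058]
```

Request:
drive_tool([
  [[0, -0.003, 0, -0.0085, 0], [0, -0.007, 0, -0.016, 0], [0, -0.011, 0, -0.0235, 0], [0, -0.0155, 0, -0.0305, 0], [0, -0.021, 0, -0.037, 0], [0, -0.0265, 0, -0.0435, 0], [0, -0.033, 0, -0.049, 0], [0, -0.0395, 0, -0.0545, 0], [0, -0.0465, 0, -0.059, 0], [0, -0.0535, 0, -0.0635, 0], [0, -0.061, 0, -0.067, 0], [0, -0.069, 0, -0.0705, 0]],
])

```text
clock: 4.45
position: [0.4334, -0.2898, 0.2084]
ee_rot: [-2.185, -2.256, -0.002]
contact_force: [6.2, 2.9, -12.4]
opening: 0.0148
```

```bash
python3 - <<'E'
from h import *
s=sense();print(s['position'],s['contact_force'],s['opening']);snap('scene','s2')
E
```

```text
[ 0.4334 -0.2898  0.2084] [  6.2101   2.945  -12.3809] 0.014802802023903737
```

View pics/s2.png

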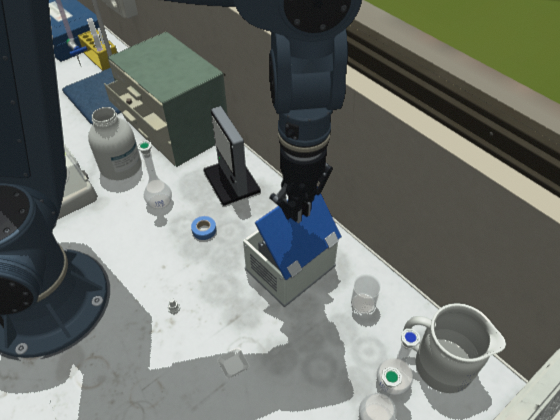

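The flap is swinging up with the lug held, about half open, and the forces are small. I'll continue along the arc.

Request:
drive_tool([
  [[0, -0.0075, 0, -0.0015, 0], [0, -0.015, 0, -0.003, 0], [0, -0.0225, 0, -0.0045, 0], [0, -0.0305, 0, -0.005, 0], [0, -0.038, 0, -0.0055, 0], [0, -0.0455, 0, -0.0055, 0], [0, -0.0535, 0, -0.0045, 0], [0, -0.061, 0, -0.0035, 0], [0, -0.0685, 0, -0.0015, 0], [0, -0.076, 0, 0.0005, 0], [0, -0.083, 0, 0.0035, 0], [0, -0.09, 0, 0.0065, 0]],
])

```text
clock: 5.7
position: [0.4362, -0.38, 0.203]
ee_rot: [2.185, 2.256, 0.001]
contact_force: [2.7, 4.3, 3.3]
opening: 0.0144
```

```bash
python3 - <<'E'
from h import *
s=sense();print(s['position'],s['contact_force'],s['opening']);snap('scene','s3');snap('wrist','w3')
E
```

```text
[ 0.4362 -0.38    0.203 ] [2.6853 4.2824 3.3402] 0.014377413406488007
```

View pics/s3.png

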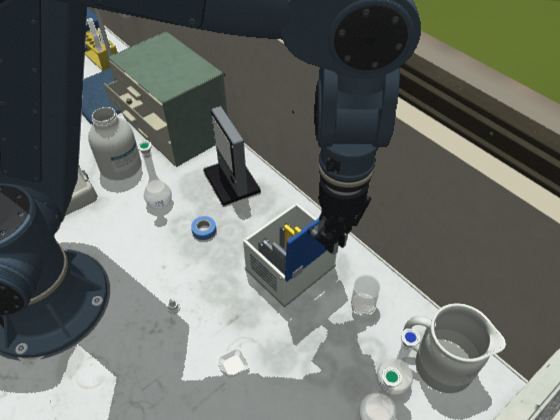

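View pics/w3.png

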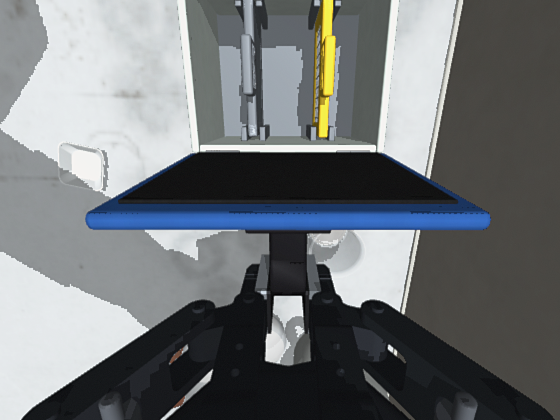

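The flap is open past upright. The yellow filter is in the slot on the +x world side and the blank is on the other. I release the lug, rise and move over the box.

Request:
drive_tool([
  [[0.5, 0, 0, 0, 0], [0.5, 0, 0, 0, 0], [0.5, 0, 0, 0, 0], [0.5, 0, 0, -0.03, 0], [0.5, 0, 0, -0.08, 0], [0.5, 0, 0, -0.13, 0], [0.5, 0, 0, -0.15, 0], [0.4, 0.05, 0.01, -0.15, 0], [0.4, 0.1, 0.02, -0.15, 0], [0.35, 0.115, 0.025, -0.15, 0], [0.35, 0.115, 0.025, -0.15, 0], [0.35, 0.115, 0.025, -0.15, 0]],
])

```text
clock: 7.0
position: [0.4575, -0.264, 0.352]
ee_rot: [2.185, 2.257, -0.001]
contact_force: [-0.7, -0.4, -0.0]
opening: 0.0298
```

```bash
python3 - <<'E'
from h import *
s=sense();print(s['position'],s['contact_force'],s['opening'],s['clock'])
for n in ['top','scene','wrist']: snap(n,n[0]+'4')
a=cv2.imread('pics/s4.png')[150:330,220:400]; cv2.imwrite('pics/s4z.png',cv2.resize(a,None,fx=3.3,fy=3.3,interpolation=cv2.INTER_CUBIC))
E
```

```text
[ 0.4575 -0.264   0.352 ] [-0.7207 -0.3701 -0.0494] 0.029792746738737823 7.0
```

View pics/s4z.png

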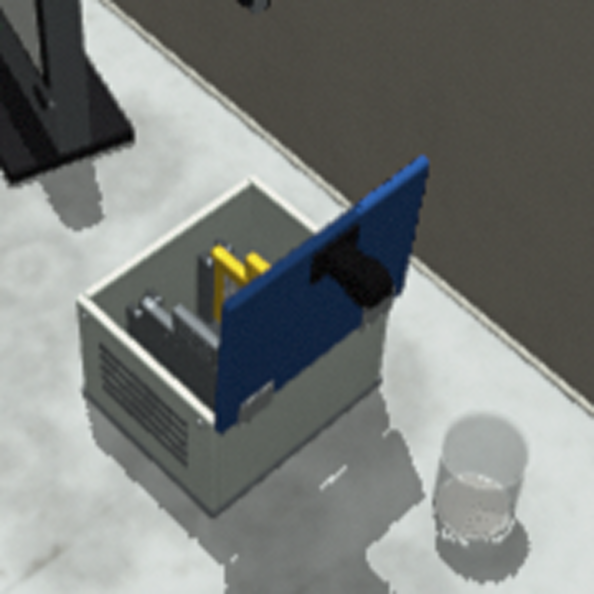

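View pics/w4.png

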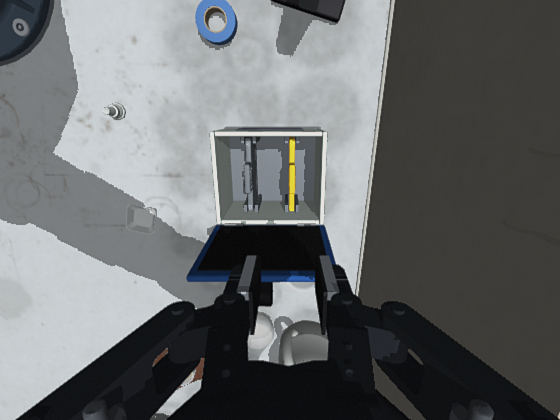

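The flap stays open. I measure the tab from the two wrist positions and the top view.

```bash
python3 - <<'E'
from h import *
for n in ['w3','w4','t4','s4']:
    d=load(n);p=np.asarray(d['pixels']);h=cv2.cvtColor(p,cv2.COLOR_RGB2HSV)
    m=cv2.inRange(h,(20,120,80),(35,255,255)); nn,l,s,ce=cv2.connectedComponentsWithStats(m)
    for i in range(1,nn):
        if s[i,4]>15: print(n,s[i],ce[i])
for n,(x,y,w,hh),f in [('w3',(300,0,50,150),5),('w4',(205,125,130,105),6),('t4',(265,175,90,90),6)]:
    a=cv2.imread(f'pics/{n}.png')[y:y+hh,x:x+w]; cv2.imwrite(f'pics/{n}z.png',cv2.resize(a,None,fx=f,fy=f,interpolation=cv2.INTER_NEAREST)[:600])
E
```

```text
w3 [ 312    0   24  138 2062] [324.128   65.4733]
w4 [289 138   6  73 432] [291.4977 174.3333]
s4 [ 78  31  30  39 449] [92.9265 49.0178]
s4 [109  41   7  13  41] [112.0732  47.4634]
s4 [284 224  18  23 156] [290.3462 232.0321]
```

View pics/w4z.png

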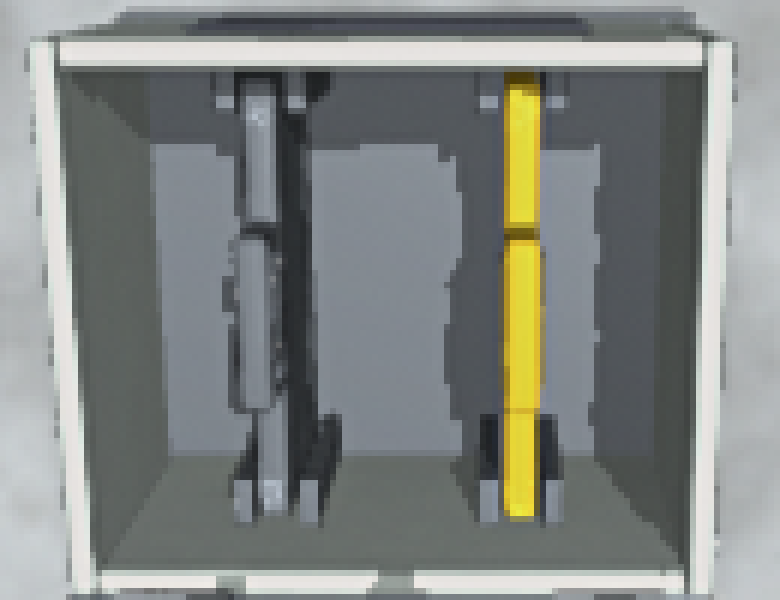

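View pics/t4z.png

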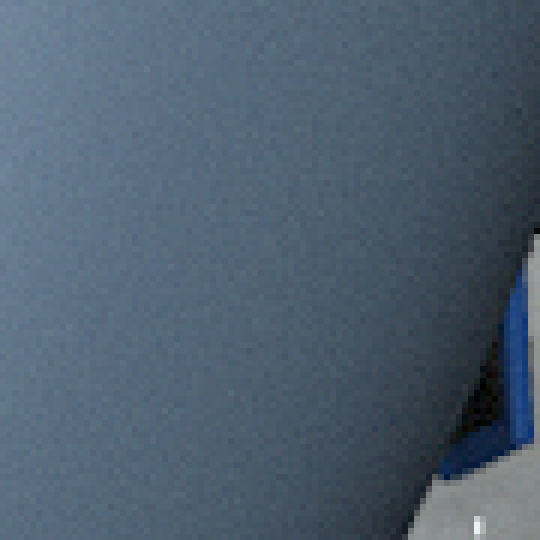

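View pics/w3z.png

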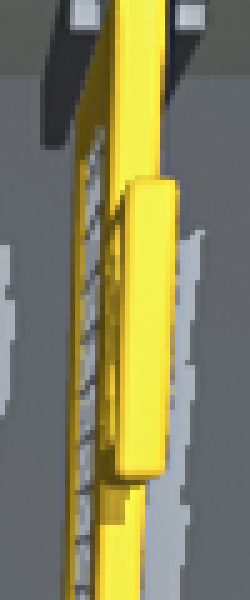

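```bash
python3 - <<'E'
from h import *
a=load('w3');b=load('w4')
P,e=tri((a,330.3,35.5),(b,291.5,164.6));Q,f=tri((a,327.7,93.9),(b,291.5,192.8))
print(P,e,Q,f,(P+Q)/2,np.linalg.norm(P-Q))
for n in ((b,291.5,164.6),(b,291.5,192.8),(a,330.3,35.5),(a,327.7,93.9)): print(onz(*n,.098))
# flap edge top in w3: ends
s4=load('s4'); zs=lambda u,v:(u/3.3+220-.5,v/3.3+150-.5)
for c in [(428,160),(230,300)]: print('flap top edge', tri((s4,*zs(*c)),(b,*((331,280) if c[0]>400 else (188,280)))))
delta((.46,-.265,.11),1.8)
E
```

```text
[ 0.462  -0.2454  0.0973] [0.00023706879788181268, 0.00023706879788184743] [ 0.4632 -0.2837  0.0972] [8.005385943764358e-05, 8.005385943776824e-05] [ 0.4626 -0.2646  0.0972] 0.038390605239148175
[ 0.4618 -0.2452  0.098 ]
[ 0.4631 -0.2835  0.098 ]
[ 0.4621 -0.2456  0.098 ]
[ 0.4632 -0.2838  0.098 ]
flap top edge (array([ 0.504 , -0.3365,  0.2325]), [0.0024273536497760395, 0.002427353649776068])
flap top edge (array([ 0.362 , -0.3387,  0.2331]), [0.00035569579648882146, 0.00035569579648873396])
[-0.0001  0.0028  0.2416] yawcur 1.74  yaw -0.0007
```

The tab centre is (0.4626, -0.2646) with its top at 0.097 (text 0.098) and length 38 mm (text 40), so I trust it. The flap edge is behind the hinge, so it's past upright. I descend with the fingers part open.

Request:
drive_tool([
  [[0.35, 0, 0.005, -0.0, 0], [0.35, 0, 0.005, 0.05, 0], [0.35, 0, 0.005, 0.1, 0], [0.35, 0, 0.005, 0.15, 0], [0.35, 0, 0.005, 0.19, 0], [0.35, 0, 0.005, 0.21, 0], [0.35, 0, 0.005, 0.22, 0], [0.35, 0, 0.005, 0.22, 0]],
])

```text
clock: 7.95
position: [0.4621, -0.2641, 0.1309]
ee_rot: [-2.186, -2.254, 0.001]
contact_force: [-1.1, 0.1, 0.9]
opening: 0.03
```

```bash
python3 - <<'E'
from h import *
s=sense();print(s['position'],s['contact_force'],s['opening']);snap('wrist','w5');snap('scene','s5')
delta((.4626,-.2646,.084),1.8)
E
```

```text
[ 0.4621 -0.2641  0.1309] [-1.065   0.072   0.8681] 0.029980535138508332
[-0.     -0.0006  0.0488] yawcur 1.77  yaw -0.0003
```

View pics/w5.png

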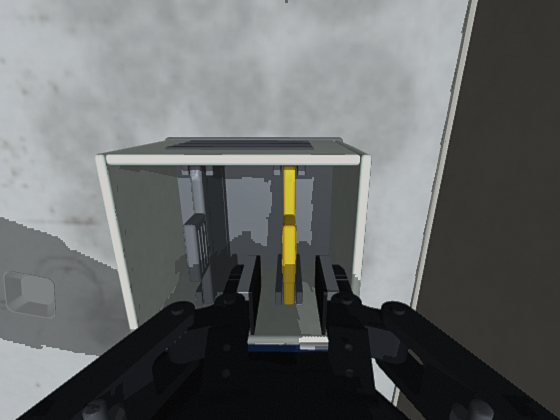

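View pics/s5.png

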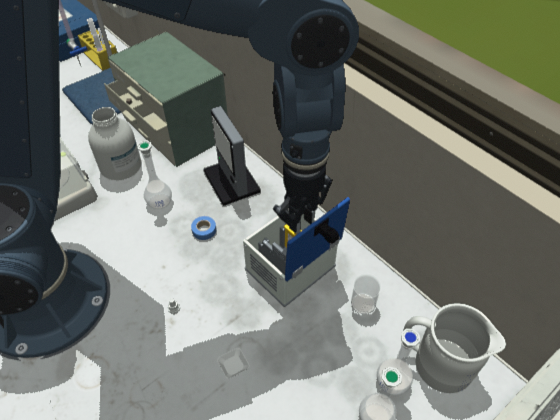

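The tab lies between the fingers at (289,255), and the wall is clear of the right finger. I narrow the opening a little, ease down and close.

Request:
drive_tool([
  [[0.28, 0, 0, 0.01, 0], [0.28, 0, 0, 0.02, 0], [0.28, 0, 0, 0.03, 0], [0.28, 0, 0, 0.038, 0], [0.28, 0, 0, 0.043, 0], [0.28, 0, 0, 0.047, 0], [0.28, 0, 0, 0.047, 0]],
])

```text
clock: 8.75
position: [0.4622, -0.2637, 0.0843]
ee_rot: [-2.186, -2.255, 0.0]
contact_force: [-0.1, 0.0, 0.1]
opening: 0.0238
```

Request:
drive_tool([
  [[0, 0, 0, 0, 0], [0, 0, 0, 0, 0], [0, 0, 0, 0, 0], [0, 0, 0, 0, 0], [0, 0, 0, 0, 0], [0, 0, 0, -0.003, 0], [0, 0, 0, -0.006, 0], [0, 0, 0, -0.01, 0]],
])

```text
clock: 9.55
position: [0.4622, -0.2637, 0.0949]
ee_rot: [-2.186, -2.256, 0.0]
contact_force: [0.1, 0.1, -2.6]
opening: 0.0071
```

```bash
python3 - <<'E'
from h import *
s=sense();print(s['position'],s['contact_force'],s['opening']);snap('wrist','w6')
E
```

```text
[ 0.4622 -0.2637  0.0949] [ 0.0727  0.1485 -2.5514] 0.0070580478179257
```

View pics/w6.png

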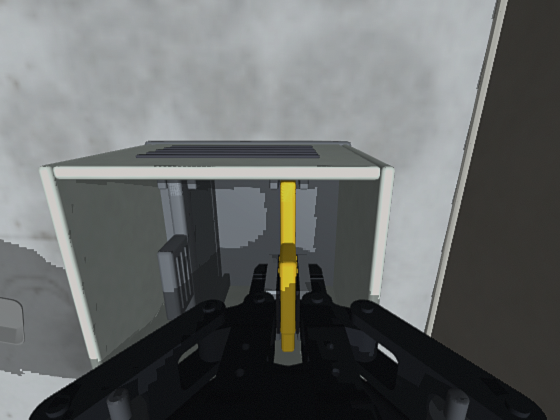

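The tab is gripped at 7 mm opening and the plate is moving. I draw it straight up.

Request:
drive_tool([
  [[0, 0, 0, -0.015, 0], [0, 0, 0, -0.03, 0], [0, 0, 0, -0.05, 0], [0, 0, 0, -0.07, 0], [0, 0, 0, -0.09, 0], [0, 0, 0, -0.11, 0], [0, 0, 0, -0.13, 0], [0, 0, 0, -0.14, 0], [0, 0, 0, -0.14, 0], [0, 0, 0, -0.14, 0]],
])

```text
clock: 10.6
position: [0.4622, -0.2638, 0.2342]
ee_rot: [-2.186, -2.256, 0.0]
contact_force: [-0.2, 0.0, -0.6]
opening: 0.0069
```

```bash
python3 - <<'E'
from h import *
s=sense();print(s['position'],s['contact_force'],s['opening']);snap('wrist','w7');snap('scene','s7')
delta((.375,-.20,.235),-14);delta((.375,.035,.235),-14)
E
```

```text
[ 0.4622 -0.2638  0.2342] [-0.2338  0.0487 -0.6116] 0.006885746912643623
[ 0.0663 -0.0849 -0.0011] yawcur 1.80  yaw 0.1755
[ 0.3012 -0.0776 -0.0009] yawcur 1.80  yaw 0.1755
```

View pics/w7.png

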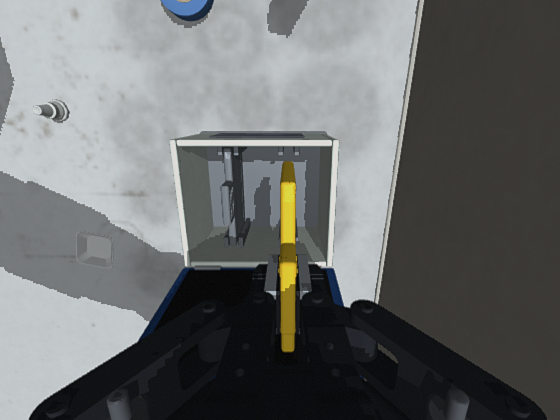

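View pics/s7.png

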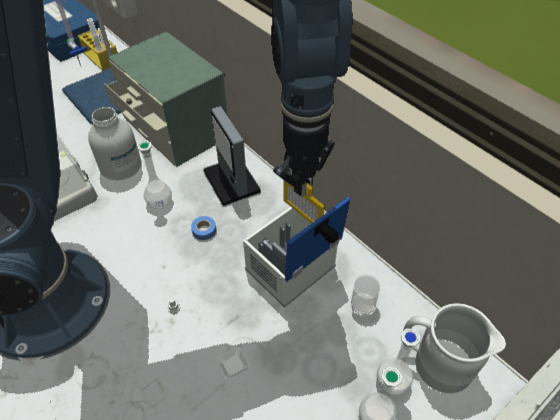

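The filter is clear of the box and hangs upright, and the blank is still in place. Before the transfer, I check where the green-capped flask stands.

```bash
python3 - <<'E'
from h import *
T=load('top0');S=load('scene0')
print(tri((T,130,271),(S,145,147)), onz(T,152,275,.03),onz(S,158,197,.03))
print('tape',onz(T,216,261,.02))
E
```

```text
(array([0.3193, 0.075 , 0.1793]), [0.0002947397937306609, 0.00029473979373058486]) [0.3174 0.0775 0.03  ] [0.3152 0.0671 0.03  ]
tape [ 0.3504 -0.064   0.02  ]
```

The flask at (0.318, 0.073) is about 6 cm clear of the path at x≈0.385. I transfer slowly and turn 16° on the way.

Request:
drive_tool([
  [[0, 0.01, -0.015, 0, 0], [0, 0.025, -0.035, 0, 0.02], [0, 0.045, -0.055, 0, 0.05], [0, 0.065, -0.068, 0, 0.08], [0, 0.09, -0.068, 0, 0.11], [0, 0.12, -0.068, 0, 0.14], [0, 0.15, -0.068, 0, 0.165], [0, 0.18, -0.068, 0, 0.175], [0, 0.21, -0.068, 0, 0.175], [0, 0.24, -0.068, 0, 0.175], [0, 0.27, -0.068, 0, 0.175], [0, 0.285, -0.068, 0, 0.175]],
])

```text
clock: 11.9
position: [0.3848, 0.0206, 0.2341]
ee_rot: [-2.473, -1.936, 0.001]
contact_force: [-0.3, 0.1, -1.1]
opening: 0.007
```

```bash
python3 - <<'E'
from h import *
s=sense();print(s['position'],s['contact_force'],s['opening']);
for n in ['wrist','scene','top']: snap(n,n[0]+'8')
delta((.39,.039,.180),-14);delta((.4257,.0311,.162),-14)
E
```

```text
[0.3848 0.0206 0.2341] [-0.3392  0.1492 -1.0841] 0.006992894785743412
[0.0202 0.0001 0.0542] yawcur -13.83  yaw 0.0019
[0.0211 0.0367 0.0722] yawcur -13.83  yaw 0.0019
```

View pics/w8.png

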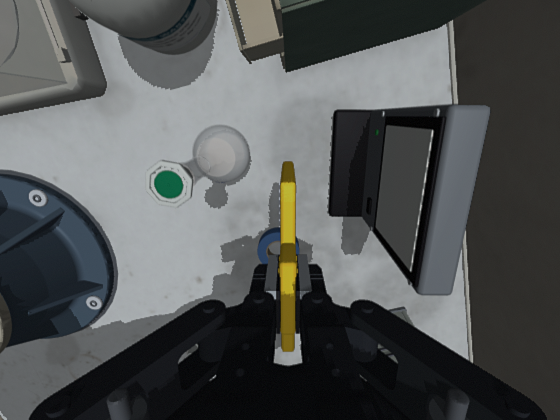

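View pics/s8.png

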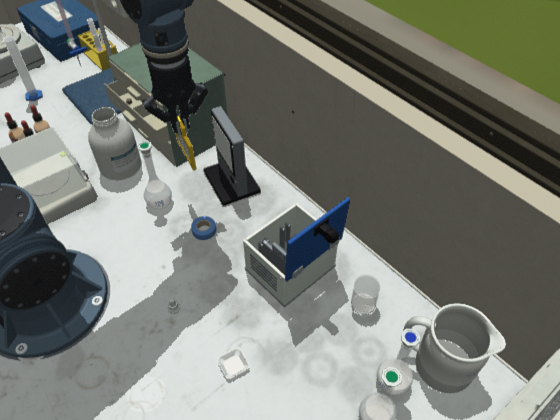

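View pics/t8.png

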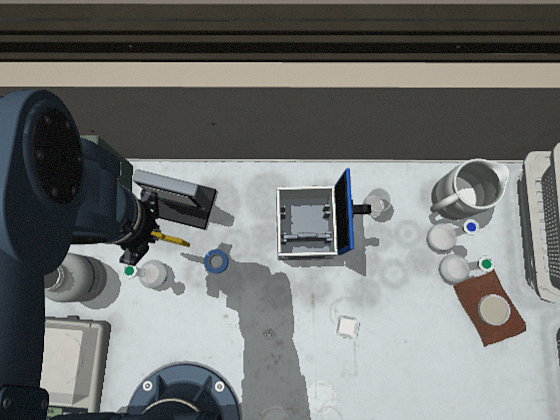

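The filter is at the light box, about 7 cm short of its final place. The wrist view shows the window as the quad (390,124), (437,121), (412,275), (374,235). I'll refine the window from this second view.

```bash
python3 - <<'E'
from h import *
a=cv2.imread('pics/w8.png')[90:310,320:500]; cv2.imwrite('pics/w8z.png',cv2.resize(a,None,fx=2.7,fy=2.7,interpolation=cv2.INTER_CUBIC))
E
```

```text
(no output)
```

View pics/w8z.png

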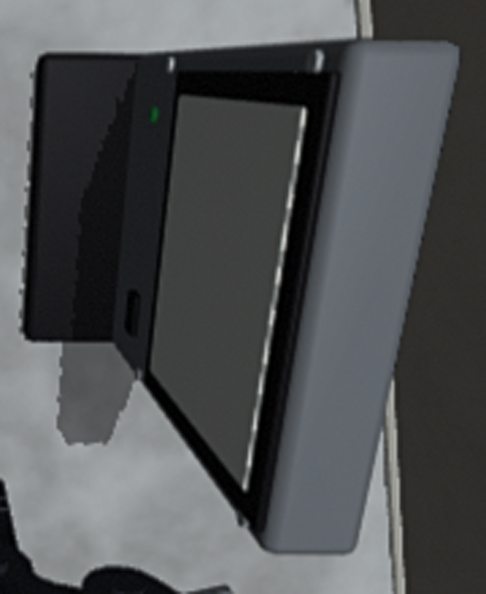

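```bash
python3 - <<'E'
from h import *
d=load('w8');z=lambda u,v:((u+.5)/2.7+320-.5,(v+.5)/2.7+90-.5)
W=[onz(d,*z(*c),h) for c,h in [((306,107),.175),((243,492),.175),((180,95),.085),((148,372),.085)]]
for w in W: print(w)
print('ctr',np.mean(W,0)); 
for i,j in((0,1),(2,3)):
  v=W[i]-W[j];print(np.linalg.norm(v),np.degrees(np.arctan2(-v[0],v[1])))
F=[onz(d,*z(*c),h) for c,h in [((355,42),.185),((265,552),.185),((458,42),.185),((357,552),.185),((38,58),.014),((22,338),.014)]]
for w in F: print(w)
for i,j in((0,1),(2,3),(4,5)):
  v=F[i]-F[j];print(np.linalg.norm(v),np.degrees(np.arctan2(-v[0],v[1])),(F[i]+F[j])/2)
T=load('top0')
zt=lambda u,v:((u+.5)/2.85+120-.5,(v+.5)/2.85+155-.5)
# two-view heights of window's ends via panel top corners
print(tri((d,*z(355,42)),(T,*zt(38,75))),tri((d,*z(265,552)),(T,*zt(213,118))))
E
```

```text
[0.4901 0.0698 0.175 ]
[ 0.4648 -0.0276  0.175 ]
[0.4899 0.0698 0.085 ]
[ 0.4644 -0.028   0.085 ]
ctr [0.4773 0.021  0.13  ]
0.10071060157874122 -14.564209563594979
0.10108664445190714 -14.634414338862614
[0.4968 0.0824 0.185 ]
[ 0.4652 -0.0403  0.185 ]
[0.5182 0.0771 0.185 ]
[ 0.4888 -0.0461  0.185 ]
[0.4559 0.0913 0.014 ]
[ 0.4247 -0.0294  0.014 ]
0.12667493504357752 -14.46384335440484 [0.481  0.0211 0.185 ]
0.12665545815290957 -13.40886934694376 [0.5035 0.0155 0.185 ]
0.12463178055651188 -14.462846991872873 [0.4403 0.031  0.014 ]
(array([0.4969, 0.0812, 0.1813]), [0.001923318249553615, 0.0019233182495537187]) (array([ 0.4656, -0.0424,  0.1822]), [0.0005335240674901706, 0.0005335240674902889])
```

The window centre is (0.4775, 0.0205, 0.130), yaw -14.5°, width 100.7 mm (text 100). The target TCP is 52 mm out, at z 0.162.

```bash
python3 - <<'E'
from h import *
delta((.427,.0335,.162),-14.5)
E
```

```text
[0.0237 0.0374 0.0722] yawcur -13.83  yaw 0.0075
```

Request:
drive_tool([
  [[0, 0.01, 0, 0.01, 0.003], [0, 0.02, 0, 0.025, 0.007], [0, 0.024, 0, 0.04, 0.007], [0, 0.024, 0.003, 0.055, 0.007], [0, 0.024, 0.01, 0.065, 0.007], [0, 0.024, 0.018, 0.072, 0.007], [0, 0.024, 0.026, 0.072, 0.007], [0, 0.024, 0.032, 0.072, 0.007], [0, 0.024, 0.036, 0.072, 0.007], [0, 0.024, 0.037, 0.072, 0.007], [0, 0.024, 0.037, 0.072, 0.007], [0, 0.024, 0.037, 0.072, 0.007]],
])

```text
clock: 13.25
position: [0.4271, 0.0332, 0.163]
ee_rot: [2.485, 1.921, 0.0]
contact_force: [0.9, -0.2, -1.0]
opening: 0.0069
```

```bash
python3 - <<'E'
from h import *
s=sense();print(s['position'],s['contact_force'],s['opening'],s['clock'])
for n in ['wrist','scene','top']: snap(n,n[0]+'9')
delta((.427,.0335,.162),-14.5)
a=cv2.imread('pics/s9.png')[60:240,120:320]; b=cv2.imread('pics/t9.png')[120:300,80:280]
cv2.imwrite('pics/z9.png',cv2.resize(np.hstack([a,b]),None,fx=2,fy=2,interpolation=cv2.INTER_CUBIC))
E
```

```text
[0.4271 0.0332 0.163 ] [ 0.9195 -0.1636 -0.9635] 0.00693442171687971 13.25
[ 0.0002 -0.0001  0.0009] yawcur -14.58  yaw -0.0009
```

View pics/w9.png

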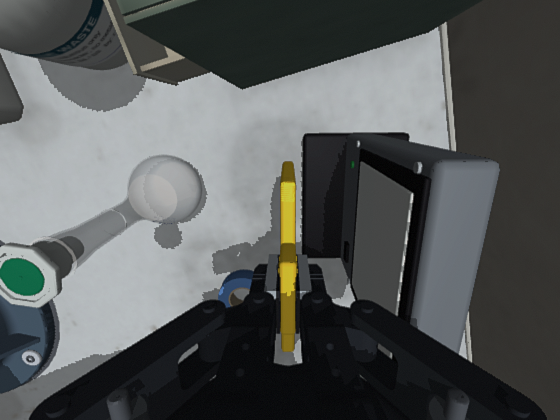

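View pics/z9.png

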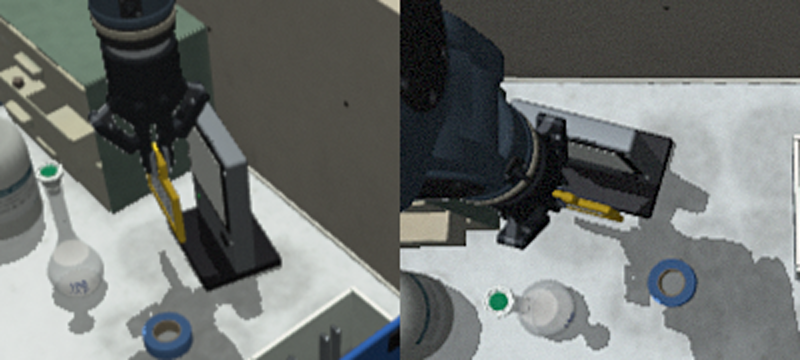

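View pics/s9.png

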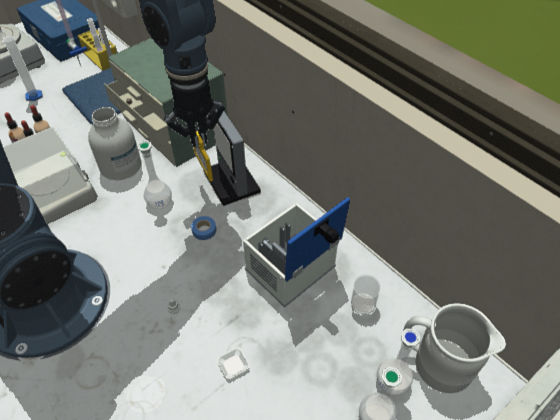

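```bash
python3 - <<'E'
from h import *
d=load('w9');S=load('s9');yw=np.array([.250,.968,0]);xw=np.array([.968,-.25,0])
c=np.array([.4271,.0332,.163-.0325])
for dy,z in((.052,.024+0),(.052,-.046),(-.052,.024),(-.052,-.046),(0.02,.046),(-.02,.046)):
    X=c+yw*dy+[0,0,z]; print(dy,z,proj(d,X),proj(S,X))
p=np.asarray(S['pixels']);m=cv2.inRange(cv2.cvtColor(p,cv2.COLOR_RGB2HSV),(18,110,60),(35,255,255));nn,l,s,ce=cv2.connectedComponentsWithStats(m)
for i in range(1,nn):
    if s[i,4]>15: print(s[i],ce[i])
win=np.array([.4775,.0205,.13]);print('x,y,z',(c-win)@xw,(c-win)@yw,c[2]-.13)
# blank & beaker change scene4 vs scene9, scene0
a=cv2.cvtColor(np.asarray(load('scene0')['pixels']),cv2.COLOR_RGB2GRAY)[270:320,345:385].astype(int);b=cv2.cvtColor(p,cv2.COLOR_RGB2GRAY)[270:320,345:385].astype(int)
print('beaker diff',abs(a-b).mean())
E
```

```text
0.052 0.024 [288.1015 179.5824] [191.7141 129.0717]
0.052 -0.046 [287.8623 158.8317] [195.6447 151.7521]
-0.052 0.024 [288.3016 351.5956] [208.3544 158.1657]
-0.052 -0.046 [288.0396 285.9216] [211.7276 180.6746]
0.02 0.046 [288.304  260.7721] [195.3938 130.1528]
-0.02 0.046 [288.3798 334.158 ] [201.8602 141.3493]
[ 78  31  32  39 546] [94.2289 50.5238]
[108  41   9  13  47] [112.1915  47.5532]
[194 131  19  51 275] [203.7855 157.3273]
x,y,z -0.05196219999999999 -0.00030640000000000094 0.0005000000000000004
beaker diff 15.375
```

Request:
drive_tool([
  [[0, 0, 0, 0, 0], [0, 0, 0, 0, 0], [0, 0, 0, 0, 0], [0, 0, 0, 0, 0], [0, 0, 0, 0, 0]],
])

```text
clock: 13.9
position: [0.4272, 0.0332, 0.1628]
ee_rot: [2.485, 1.922, -0.0]
contact_force: [0.6, -0.0, -1.2]
opening: 0.0072
```

```bash
python3 - <<'E'
from bench import hand_in
print(hand_in())
E
```

```text
the job is handed in; nothing more can be done
None
```

I lifted the flap by its lug and drew the yellow filter out of its slot. I then handed the job in with the filter held in front of the light box window, at about 13.9 s on the clock; hand-in gives no verdict.

Last checks:
- **Filter position:** worked out from the measured tool pose and the grip, its centre is 52 mm in front of the window. Sideways and height errors are under 1 mm, and it is parallel to the window within about 0.1°. The plate's edges in the wrist and scene views fall within about 3 pixels of where this pose puts them.
- **Grip:** the fingers are closed on the tab at about 7 mm and held steady through the last half second. The wrist force of about 1 N fits the plate's weight, so nothing shows contact with the light box.
- **Flap:** it is still open past upright in the last picture. Two estimates of its angle disagreed slightly: about 1.73 rad from the lug position and about 1.63 rad from the flap's edge. Both are above the 1.3 rad limit.
- **Blank and beaker:** both look unmoved by eye, with the beaker still standing at its old place. A pixel comparison of the beaker area was not usable: it changed by 15 grey levels on average, which I put down to the arm's shadow. I did not re-measure either position.

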